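# Shut the chocolate-drop tub

### The arm

A 6-joint arm with a two-finger parallel gripper is mounted at the origin on a cart in front of the work surface, level with it; the furniture and walls round the work are solid. World frame = base frame: x ahead of the robot, y to its left, z up, the work surface at z = 0. Lengths are in m, angles in rad, forces in N, time in s.
With the tool pointing down it reaches from about 0.35 to 0.775 m from the base axis. Payload 5.5 kg.
Tool frame: the origin (TCP) lies between the finger pads; the fingertips stand 19 mm ahead of it and the grasp point (between the pads) is the TCP; z points along the fingers, x is the direction in which the jaws open and shut, and the axes are right-handed (so a half turn about z gives the same grasp; the last joint's range is limited). The gripper opens to 85 mm and grips with 20 to 120 N. Pads are 22 mm wide; open, the fingers measure 114 mm over their backs; the gripper's body (76 mm by 85 mm) begins 54 mm behind the grasp point. The pads swing forward as they close: fully open they stand 13 mm farther back than shut.
Start: joints at [-1.488, 0.313, 0.046, 1.304, 0, 1.431], TCP at [0.127, -0.561, 0.25] pointing down, gripper open.
Joint ranges: [-2.76, 2.76], [-0.86, 1.69], [-1.03, 1.26], [-2.2, 2.34], [-1.47, 1.5], [-3.14, 3.14]. Speed limits (rad/s): [2.57, 2.57, 3.14, 3.14, 3.14, 3.14].

### API

Orientations are given as a unit quaternion [w, x, y, z].
In Python, from workcell import env gives the robot as it stands. The module is installed in compiled form; this text tells all that it offers.
- The arm moves only by the tool carry_out, never from a script. Its argument "steps" is a list of rows, each a list of 7 numbers: the gripper command: -1 is shut, 1 is fully open, values between are in proportion, then the shift along the tool's x, y, z in m, then the turn, a rotation vector about the tool's x, y, z in rad. A call has 1 to 20 rows; each row shifts and turns the commanded pose from where the row before left it, along the tool's axes as they then stand; what a row does not reach is not made up. A row lasts 1/8 s, in which the tool goes at most 62.5 mm and 10.7 degrees, less where a joint would pass 70% of its speed; a pose out of reach is approached as far as the arm can. A call with a gripper value outside its range is refused whole. The fingers move at their own pace and stop on an object; "grip_force" is the grip in N (left out, the last holds). Time passes only in rows, so rows that do not move let the fingers close. It gives the time, the measured TCP pose, the force and the opening at its end, in the units of the state.
- env.get_state(): the state, without advancing time (a new reading comes with each control period).
- env.read_camera(name): name is "side" or "top"; returns a dict with "color" (384x512x3 uint8, red, green, blue), "K" (3x3 intrinsics, pixels), "dist" ([k1, k2, p1, p2, k3] as OpenCV has them; the pictures are not rectified), "R" (3x3) and "t" (3): a world point X has camera coordinates R X + t. Camera axes: x right, y down, z forward; pixel columns grow to the right and rows downward; lengths in m; the calibration is good to about 2 mm. A picture is of the moment at which its call begins. There is no depth.
- env.hand_in(): hands the job in, once; it reports no verdict.
The state is a dict: "clock": time; "joint_pos": joint angles; "qvel": joint speeds; "tau": joint torques, N m; "tcp_pos": TCP position; "orientation": TCP orientation; "wrist_force": force on the tool from outside, world axes, zero at the start; "ft_torque": the same for the moment, N m; "finger_gap": finger opening in m.
Only numpy, scipy, OpenCV 4.12 (cv2) and the standard library are available. Lean on these libraries where they do the work, as an engineer would, in place of code of your own. Each camera call takes 0.05 s, during which the arm holds its last target. There are 200 camera calls.

### The job

Somebody left the tongs lying across the open collar of the spin-lid tub. Lay them level on the tong rest, in both saddles, either way round, and screw the tub's loose lid fully home: clockwise from above, until it stops. The tub is full and heavy, so turn only the lid and leave the tub standing where it is; do not disturb the two jars, the empty cup or the trodden chocolate, and do not drop the tongs on the table.

Things in the scene. Friction and masses are not known exactly. Their poses are not given: they have to be found in the camera images.
- tub: round white plastic tub, loose but heavy (about 2.3 kg), 152 mm across its collar and 118 mm high; origin: centre of its underside, z up. The collar is open on top (bore 135 mm across, wall 8.5 mm) and the screw lid sits down inside it. A small grey mark on the rim lies on the tub's own +x side
- tub_rim (a point): centre of the collar's top plane, 118 mm above the tub's underside, on the lid's axis
- lid (a joint): how far the grey lid is unscrewed, rad: 0 = screwed fully home against its stop, grows counter-clockwise from above (opening); stiff, stays where it is left, needs about 4 N pushed sideways at 36 mm from the axis. It rises 1.3 mm per rad on its thread and cannot come off (it ends at 5.8)
- lid_centre (a point): top of the lid's grip bar, on the axis. The lid is a flat dish with a straight grip bar across it: 108 mm long (54 mm each side of the axis), 9 mm thick, 18 mm high over the flat (a boss 30 mm across, 12 mm high, surrounds the axis). Lid home: flat 29 mm, bar top 11 mm below the rim. Free room beside the bar out to 62 mm from the axis
- lid_bar_end (a point): top of the grip bar 50 mm from the axis, on the end with the small white pointer; with the lid home this pointer stands at the mark on the tub's rim (the tub's +x side)
- tongs: steel serving tongs lying flat, 336 x 66 x 38 mm, 80 g, a rigid V. Origin: mid-length, on the underside; x runs from the joined end (-168) to the two spread scoops (+168), z up. Centre of mass 19 mm from the origin towards +x; there 37 mm wide over both legs, underside 2 mm up, top 31 mm up. Width 9 mm at x = -135, evenly growing to 58 mm at x = +140
- tong_rest: fixed folded-steel tong rest: base plate 124 x 88 mm with two upright saddle plates, each 4 mm thick, standing 50 mm before and behind its middle. Origin: centre of its underside; x runs through both saddles (the way the tongs lie), z up
- rest_saddle (a point): midway between the two saddles at the height of their supporting edges (50 mm over the table). Each edge is 68 mm wide between two ears that stand 16 mm above it
- nut_jar: tall glass jar of nuts with a metal lid, 91 mm across, 181 mm high, loose; origin: centre of its underside
- sweets_jar: tall clear jar of coloured sweets with a metal lid, 92 mm across, 171 mm high, loose; origin: centre of its underside
- empty_cup: empty brown pleated paper cup, 48 x 50 x 26 mm, loose on the table; origin: centre of its underside
- chocolate_lone: chocolate in a trodden-flat brown cup, 55 x 71 x 17 mm, loose on the table; origin: centre of its underside

How it is judged:
By the outcome, as a careful person would: the job done as asked, in the order asked, and still so for the second after the job is handed in, with the robot touching nothing.
It also fails if it takes over 58 s, if anything falls off the work surface, if the arm or the gripper's body presses on something with over 40 N, if the wrist force passes 120 N, or if a joint passes its speed limit or range.

## Working session

There is one attempt and no reset: what is moved stays moved. The work goes in short steps, Python scripts to look and compute and a tool call to move; the robot and the scene stay as the last step left them, time stands still between calls to the robot, and variables do not carry over. Pictures are saved under pics/ and viewed, about 8 in all and at most 12, crops included, and the job is handed in when it is done.

Besides the shell and the picture viewer there is one more tool, called after ">>>" as a command line: name --pt "numbers of a row" for each row, then --argument value for the rest. carry_out: Moves the arm, as the interface text tells. Its arguments: {"type":"object","properties":{"steps":{"type":"array","items":{"type":"array","items":{"type":"number"}}},"grip_force":{"type":"number"}},"required":["steps"]}

```bash
mkdir -p pics
cat > h.py <<'E'
import numpy as np, cv2
from workcell import env
def cam(n):
    c=env.read_camera(n); return c
def ray(c,uv):
    p=cv2.undistortPoints(np.array(uv,float).reshape(-1,1,2),np.array(c["K"]),np.array(c["dist"])).reshape(-1,2)
    R=np.array(c["R"]);t=np.array(c["t"])
    d=np.c_[p,np.ones(len(p))]@R
    return -R.T@t,d
def plane(c,uv,z):
    o,d=ray(c,uv); return o+d*((z-o[2])/d[:,2])[:,None]
def proj(c,X):
    R=np.array(c["R"]);return cv2.projectPoints(np.array(X,float).reshape(-1,3),cv2.Rodrigues(R)[0],np.array(c["t"],float),np.array(c["K"]),np.array(c["dist"]))[0].reshape(-1,2)
def tri(c1,u1,c2,u2):
    o1,d1=ray(c1,u1);o2,d2=ray(c2,u2);out=[]
    for a,b in zip(d1,d2):
        a=a/np.linalg.norm(a);b=b/np.linalg.norm(b)
        s=np.linalg.lstsq(np.c_[a,-b],o2-o1,rcond=None)[0]
        p,q=o1+a*s[0],o2+b*s[1]; out.append([*((p+q)/2),np.linalg.norm(p-q)])
    return np.array(out)
def save(c,f,box=None,k=1):
    im=c["color"][...,::-1]
    if box: x0,y0,x1,y1=box; im=im[y0:y1,x0:x1]
    cv2.imwrite(f,cv2.resize(im,None,fx=k,fy=k,interpolation=cv2.INTER_CUBIC))
E
python3 - <<'E'
from h import *
np.set_printoptions(precision=4,suppress=True)
for n in("side","top"):
    c=cam(n);save(c,f"pics/{n}0.png",None,1.5);np.save(f"{n}0.npy",c,allow_pickle=True)
    print(n,-np.array(c["R"]).T@c["t"],np.array(c["K"]).ravel(),np.array(c["R"]))
print(env.get_state())
E
```

```text
side [0.4073 0.681  0.703 ] [380.8425   0.     256.4505   0.     380.8425 190.1165   0.       0.
   1.    ] [[-0.9876 -0.1554 -0.0241]
 [-0.0802  0.6295 -0.7729]
 [ 0.1352 -0.7613 -0.6341]]
top [ 0.4326 -0.0133  1.1507] [369.8561   0.     258.6702   0.     369.8561 191.5081   0.       0.
   1.    ] [[ 0.0139 -0.9998 -0.0126]
 [-0.9956 -0.0127 -0.0934]
 [ 0.0932  0.0139 -0.9956]]
{'clock': 0.1, 'joint_pos': array([-1.4876,  0.3139,  0.0451,  1.3036,  0.    ,  1.4312]), 'qvel': array([ 0.0005, -0.0018,  0.0032,  0.0007,  0.0006, -0.0013]), 'tau': array([  0.0038, -48.1725,  29.9245,   0.0128,  -0.0001,  -0.    ]), 'tcp_pos': array([ 0.127 , -0.5604,  0.2495]), 'orientation': array([-0.0006,  0.7813, -0.6241, -0.0005]), 'wrist_force': array([-0.0347, -0.3738,  0.0146]), 'ft_torque': array([-0.0025,  0.0263,  0.0221]), 'finger_gap': 0.08541266081288006}
```

View pics/side0.png

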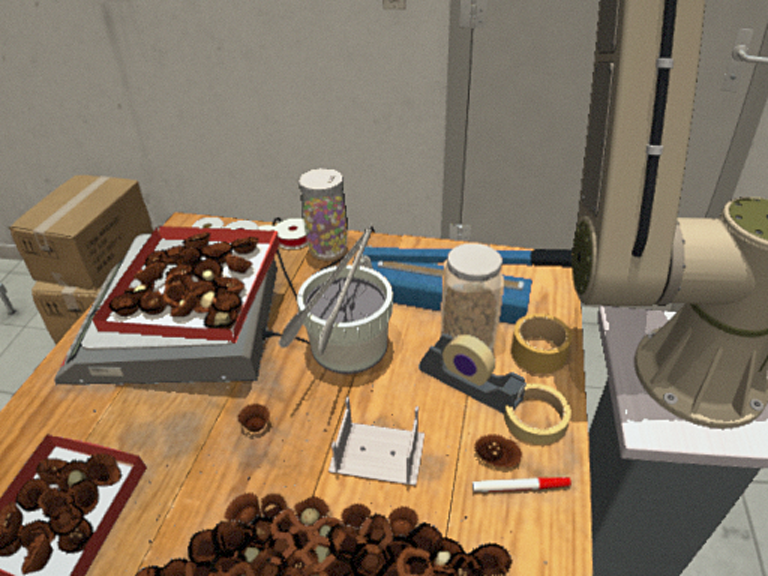

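View pics/top0.png

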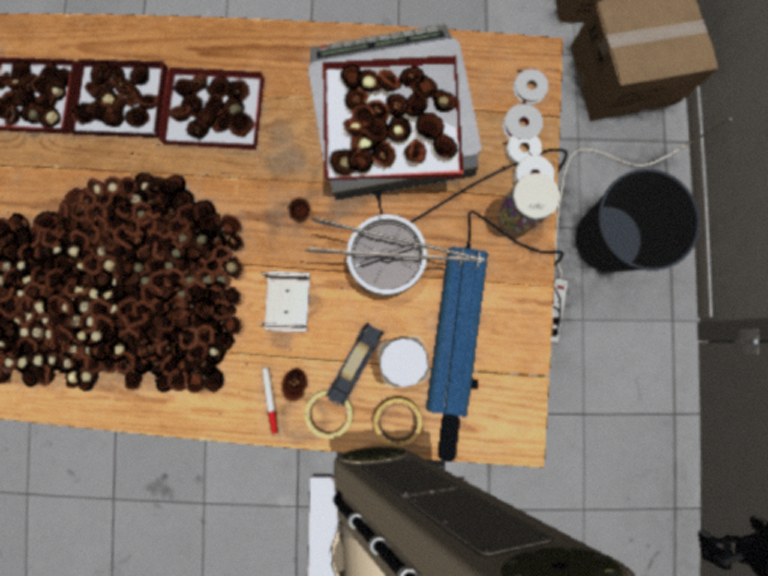

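The top view shows the tub at about (386,255), the rest at (287,302), the nut jar at (404,362), the sweets jar at (535,195), the cup at (299,209) and the chocolate at (294,384), all in the 1.5x picture. The tongs' joined end is at (485,258) and the scoops at (312,220) and (308,251). I'll zoom in next.

Run:
```python
from h import *
t=np.load("top0.npy",allow_pickle=True).item();s=np.load("side0.npy",allow_pickle=True).item()
a=cv2.resize(t["color"][130:230,170:330,::-1],(800,500),interpolation=cv2.INTER_CUBIC)
cv2.imwrite("pics/topz.png",a)
b=cv2.resize(s["color"][140:330,175:305,::-1],None,fx=3.1,fy=3.1,interpolation=cv2.INTER_CUBIC)
b=cv2.resize(s["color"][140:330,175:305,::-1],(520,600),interpolation=cv2.INTER_CUBIC) if 0 else b
cv2.imwrite("pics/sidez.png",b);print(a.shape,b.shape)
```

```text
(500, 800, 3) (589, 403, 3)
```

View pics/topz.png

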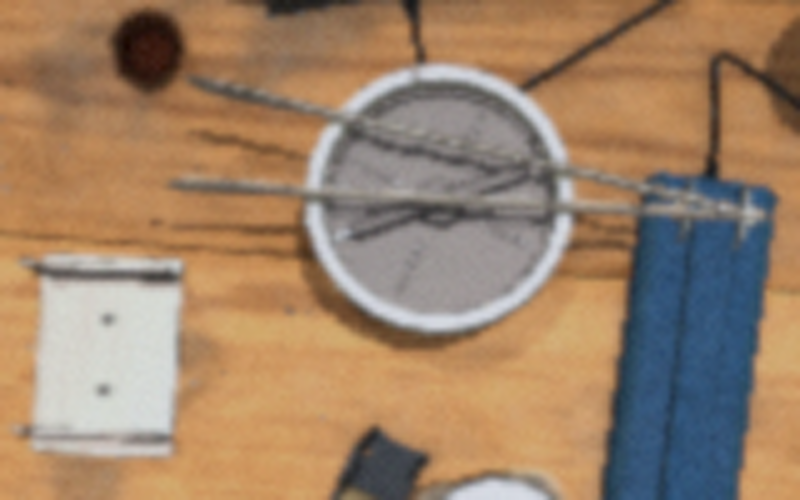

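View pics/sidez.png

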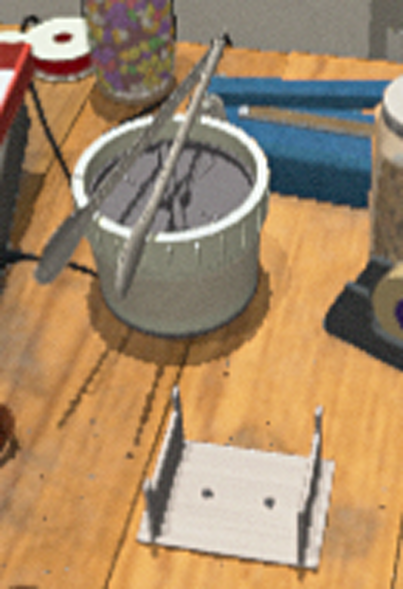

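The crops show the tong tips, the joined end, the lid bar running diagonally and the rest's two saddle plates. I'll triangulate them now.

```bash
cat > m.py <<'E'
from h import *
np.set_printoptions(precision=4,suppress=True)
t=np.load("top0.npy",allow_pickle=True).item();s=np.load("side0.npy",allow_pickle=True).item()
T=lambda *p:[[170+x/5-.4,130+y/5-.4] for x,y in p]
S=lambda *p:[[175+x/3.1-.3,140+y/3.1-.3] for x,y in p]
F=lambda *p:[[x/1.5,y/1.5] for x,y in p]
print("tongs tips(far-x,near-x), joined",tri(t,T((192,80),(172,183),(755,215)),s,S((45,275),(122,292),(222,42))))
print("tip on z",plane(t,T((192,80),(172,183),(755,215)),.135))
print("rest ear tops: farx/+y, nearx/+y",tri(t,T((30,265),(18,431)),s,S((177,392),(319,410))))
print("rest base corners", plane(t,T((45,262),(183,258),(172,455),(32,450)),.003))
print("base corners side",plane(s,S((193,443),(334,462),(318,568),(138,540)),.003))
# rim from white ellipse outer contour, top
im=cv2.cvtColor(t["color"],cv2.COLOR_RGB2HSV)
m=((im[...,1]<45)&(im[...,2]>185)).astype(np.uint8); m[:, :228]=0;m[:,290:]=0;m[:140]=0;m[200:]=0
p=np.argwhere(m)[:,::-1].astype(float); print(len(p))
w=plane(t,p,.118)[:,:2]
A=np.c_[w,np.ones(len(w))];q=np.linalg.lstsq(A,(w**2).sum(1),rcond=None)[0];c=q[:2]/2;print("rim c",c,"r",np.sqrt(q[2]+c@c))
r=np.linalg.norm(w-c,axis=1);print(np.percentile(r,[2,50,98]))
bar=plane(t,T((345,237),(540,165)),.110);print("bar ends",bar)
print("nut lid c",plane(t,F((404,362)),.181),"sweets",plane(t,F((537,195)),.171))
print("cup",plane(t,F((299,209)),.02),"choc",plane(t,F((294,384)),.01),"tape disp",plane(t,F((370,335)),.05))
E
python3 m.py
```

```text
tongs tips(far-x,near-x), joined [[ 0.6523  0.144   0.1358  0.0053]
 [ 0.5946  0.1536  0.137   0.0033]
 [ 0.5843 -0.1724  0.1204  0.0008]]
tip on z [[ 0.6551  0.1447  0.135 ]
 [ 0.5966  0.1542  0.135 ]
 [ 0.5825 -0.1701  0.135 ]]
rest ear tops: farx/+y, nearx/+y [[0.5444 0.2314 0.1363 0.0102]
 [0.4543 0.235  0.1383 0.0058]]
rest base corners [[0.5668 0.2549 0.003 ]
 [0.5704 0.1677 0.003 ]
 [0.4471 0.1713 0.003 ]
 [0.4488 0.2592 0.003 ]]
base corners side [[0.5491 0.1707 0.003 ]
 [0.4459 0.1733 0.003 ]
 [0.4473 0.2599 0.003 ]
 [0.5705 0.256  0.003 ]]
349
rim c [0.5939 0.0053] r 0.07157916954962232
[0.068  0.0715 0.0749]
bar ends [[ 0.5706  0.0588  0.11  ]
 [ 0.6133 -0.0515  0.11  ]]
nut lid c [[ 0.3934 -0.0293  0.181 ]] sweets [[ 0.6954 -0.267   0.171 ]]
cup [[0.7    0.1905 0.02  ]] choc [[0.3381 0.1922 0.01  ]] tape disp [[0.4403 0.0364 0.05  ]]
```

>>> carry_out --pt "1 -0.037 -0.049 0 0 0 0" --pt "1 -0.037 -0.049 0 0 0 0" --pt "1 -0.037 -0.049 0 0 0 0" --pt "1 -0.037 -0.049 0 0 0 0" --pt "1 -0.037 -0.049 0 0 0 0" --pt "1 -0.037 -0.049 0 0 0 0" --pt "1 -0.037 -0.049 0 0 0 0" --pt "1 -0.037 -0.049 0 0 0 0" --pt "1 -0.037 -0.049 0 0 0 0" --pt "1 -0.037 -0.049 0 0 0 0" --pt "1 -0.037 -0.049 0 0 0 0" --pt "1 -0.037 -0.049 0 0 0 0" --pt "1 0 0 0 0 0 -0.175" --pt "1 0 0 0 0 0 -0.175" --pt "1 0 0 0 0 0 -0.175" --pt "1 0 0 0 0 0 -0.175" --pt "1 0 0 0 0 0 -0.175" --pt "1 0 0 0 0 0 -0.175" --pt "1 0 0 0 0 0 -0.175" --pt "1 0 0 0 0 0 0" --grip_force 30

```text
clock: 2.6
tcp_pos: [0.6022, 0.0022, 0.2498]
orientation: [0.0, 0.998, -0.062, -0.001]
wrist_force: [0.4, -0.2, 0.1]
finger_gap: 0.0851
```

```bash
cat >> h.py <<'E'
def st():
    s=env.get_state();a=s["orientation"];from scipy.spatial.transform import Rotation as Q
    M=Q.from_quat([*a[1:],a[0]]).as_matrix()
    np.set_printoptions(precision=4,suppress=True)
    print("t",round(s["clock"],2),"p",s["tcp_pos"],"yaw",np.arctan2(M[1,0],M[0,0]).round(4),"z",M[:,2],"F",s["wrist_force"].round(1),"T",s["ft_torque"].round(2),"gap",round(s["finger_gap"],4),"q",s["joint_pos"].round(2))
    return s,M
def to(x,y,z,yaw):
    s,M=st();d=M.T@(np.array([x,y,z])-s["tcp_pos"]);y0=np.arctan2(M[1,0],M[0,0])
    print("tool shift",d,"tool z-turn",-((yaw-y0+np.pi)%(2*np.pi)-np.pi))
E
python3 -c "
from h import *
to(.6063,.0072,.142,-.122)"
```

```text
t 2.6 p [0.6022 0.0022 0.2498] yaw -0.1249 z [-0.001   0.0001 -1.    ] F [ 0.4 -0.2  0.1] T [-0.    0.02  0.  ] gap 0.0851 q [-0.13  0.37  0.12  1.33 -0.    1.57]
tool shift [ 0.0036 -0.0055  0.1078] tool z-turn -0.002891241071721673
```

>>> carry_out --pt "1 0.004 -0.0055 0.03 0 0 0" --pt "1 0 0 0.03 0 0 0" --pt "1 0 0 0.025 0 0 0" --pt "1 0 0 0.015 0 0 0" --pt "1 0 0 0.011 0 0 0" --pt "1 0 0 0 0 0 0" --pt "-0.3 0 0 0 0 0 0" --pt "-0.3 0 0 0 0 0 0" --pt "-0.3 0 0 0 0 0 0" --pt "-0.3 0 0 0 0 0 0" --pt "-0.3 0 0 0 0 0 0" --grip_force 30

```text
clock: 3.98
tcp_pos: [0.6076, 0.0071, 0.1402]
orientation: [0.0, 0.998, -0.061, 0.001]
wrist_force: [-0.6, 0.5, 5.2]
finger_gap: 0.0395
```

```bash
python3 -c "
from h import *
st(); c=cam('side');save(c,'pics/g1.png',(150,90,350,280),3)"
```

```text
t 3.98 p [0.6076 0.0071 0.1402] yaw -0.123 z [ 0.0017 -0.0002 -1.    ] F [-0.6  0.5  5.2] T [ 0.08  0.08 -0.06] gap 0.0395 q [-0.12  0.43 -0.06  1.08 -0.    1.57]
```

View pics/g1.png

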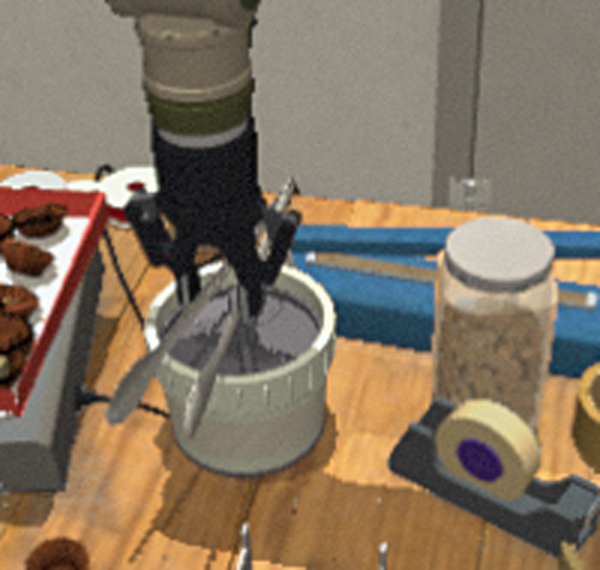

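The jaws are closed on both legs above the lid, with a light 5 N touch from below. I'll lift.

>>> carry_out --pt "-0.3 0 0 -0.002 0 0 0" --pt "-0.3 0 0 -0.002 0 0 0" --pt "-0.3 0 0 -0.006 0 0 0" --pt "-0.3 0 0 -0.02 0 0 0" --pt "-0.3 0 0 -0.03 0 0 0" --pt "-0.3 0 0 -0.03 0 0 0" --pt "-0.3 0 0 -0.03 0 0 0" --pt "-0.3 0 0 0 0 0 0"

```text
clock: 5.03
tcp_pos: [0.6084, 0.0069, 0.2622]
orientation: [0.0, 0.998, -0.061, 0.003]
wrist_force: [0.5, -0.8, -0.8]
finger_gap: 0.0391
```

```bash
python3 -c "
from h import *
to(.508,.2138,.258,1.538); c=cam('side');save(c,'pics/g2.png',(100,40,380,280),2.5);np.save('sl.npy',c);np.save('tl.npy',cam('top'))"
```

```text
t 5.03 p [0.6084 0.0069 0.2622] yaw -0.123 z [ 0.0052 -0.0007 -1.    ] F [ 0.5 -0.8 -0.8] T [-0.06  0.01  0.06] gap 0.0391 q [-0.12  0.37  0.16  1.35 -0.    1.57]
tool shift [-0.1251 -0.193   0.0035] tool z-turn -1.6609740773245045
```

View pics/g2.png

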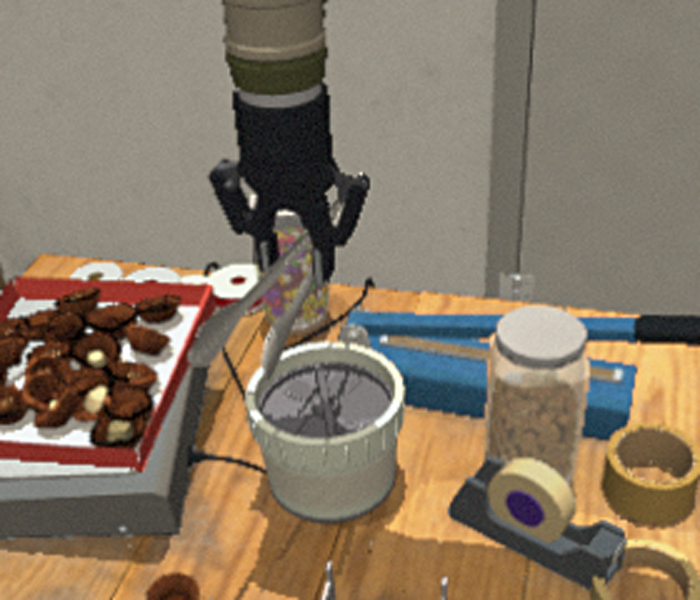

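The lift worked: the tongs are level and held at gap 39 mm with 0.8 N of weight, and the tub hasn't moved. I'll carry them over the rest and turn them.

>>> carry_out --pt "-0.3 -0.025 -0.0385 0 0 0 0" --pt "-0.3 -0.025 -0.0385 0 0 0 0" --pt "-0.3 -0.025 -0.0385 0 0 0 0" --pt "-0.3 -0.025 -0.0385 0 0 0 0" --pt "-0.3 -0.025 -0.039 0 0 0 0" --pt "-0.3 0 0 0 0 0 -0.166" --pt "-0.3 0 0 0 0 0 -0.166" --pt "-0.3 0 0 0 0 0 -0.166" --pt "-0.3 0 0 0 0 0 -0.166" --pt "-0.3 0 0 0 0 0 -0.166" --pt "-0.3 0 0 0 0 0 -0.166" --pt "-0.3 0 0 0 0 0 -0.166" --pt "-0.3 0 0 0 0 0 -0.166" --pt "-0.3 0 0 0 0 0 -0.166" --pt "-0.3 0 0 0 0 0 -0.167" --pt "-0.3 0 0 0.05 0 0 0" --pt "-0.3 0 0 0.04 0 0 0" --pt "-0.3 0 0 0 0 0 0"

```text
clock: 7.38
tcp_pos: [0.503, 0.213, 0.1648]
orientation: [-0.002, 0.719, 0.695, -0.004]
wrist_force: [0.6, 0.6, -0.4]
finger_gap: 0.0396
```

```bash
python3 -c "
from h import *
to(.508,.2138,.10,1.538); s=cam('side');t=cam('top');np.save('s2.npy',s);np.save('t2.npy',t)
a=cv2.resize(s['color'][190:340,150:390,::-1],(800,500),interpolation=2)[:, :]
b=cv2.resize(t['color'][130:290,90:330,::-1],(600,400),interpolation=2)
a=cv2.resize(s['color'][190:340,150:390,::-1],(600,375),interpolation=2)
b=cv2.resize(t['color'][140:230,90:330,::-1],(600,225),interpolation=2)
cv2.imwrite('pics/p2.png',np.vstack([a,b]))"
```

```text
t 7.38 p [0.503  0.213  0.1648] yaw 1.538 z [-0.0095 -0.0026 -1.    ] F [ 0.6  0.6 -0.4] T [-0.01  0.03 -0.02] gap 0.0396 q [ 0.25  0.31 -0.18  1.1  -0.    0.29]
tool shift [0.0012 0.0055 0.0647] tool z-turn -9.698950671932494e-06
```

View pics/p2.png

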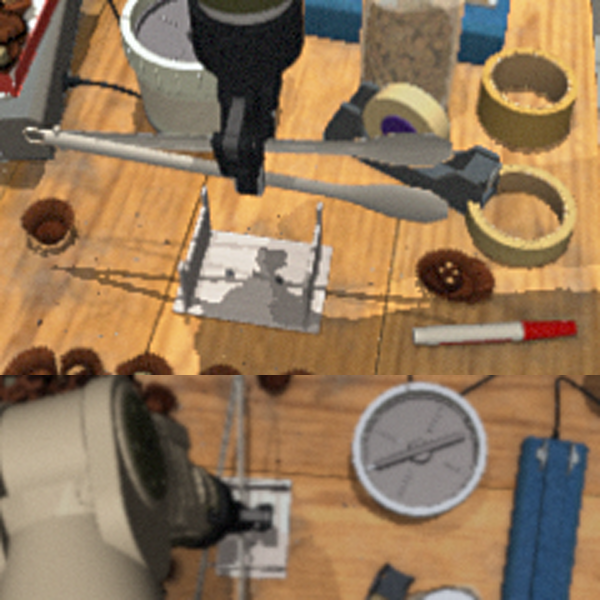

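The tongs are over the rest with their joined end away from the robot (38,135), and the scoops at about (440,150) and (440,205). The lid is now visible in the top part of the picture. Next I'll check the pitch and position, and measure the lid.

Run:
```python
from h import *
s=np.load("s2.npy",allow_pickle=True).item();t=np.load("t2.npy",allow_pickle=True).item()
np.set_printoptions(precision=4,suppress=True)
S=lambda *p:[[150+x/2.5-.4,190+y/2.5-.4] for x,y in p]
o,d=ray(s,S((32,135),(446,145),(442,213)))
for i,off in enumerate((0,-.028,.028)):
    # y = .213+off-.033(x-.503)
    k=(.213+off-.033*(o[0]-.503)-o[1])/(d[i,1]+.033*d[i,0]); print(o+k*d[i])
T=lambda *p:[[90+x/2.5-.4,140+(y-375)/2.5-.4] for x,y in p]
tongs=plane(t,T((243,405),(240,470),(199,585),(243,590)),.16);print("tongs legs",tongs)
print("bar ends",plane(t,T((373,468),(466,436)),.110))
im=cv2.cvtColor(t["color"],cv2.COLOR_RGB2HSV)
m=((im[...,1]<45)&(im[...,2]>185)).astype(np.uint8); m[:, :228]=0;m[:,290:]=0;m[:140]=0;m[200:]=0
p=np.argwhere(m)[:,::-1].astype(float);w=plane(t,p,.118)[:,:2]
A=np.c_[w,np.ones(len(w))];q=np.linalg.lstsq(A,(w**2).sum(1),rcond=None)[0];c=q[:2]/2;print("rim c",c,np.sqrt(q[2]+c@c))
a=cv2.resize(t['color'][140:205,226:291,::-1],(600,600),interpolation=2);cv2.imwrite('pics/lid.png',a)
```

```text
[0.6843 0.207  0.1508]
[0.3621 0.1896 0.1684]
[0.3629 0.2456 0.1579]
tongs legs [[0.6324 0.1987 0.16  ]
 [0.5607 0.1995 0.16  ]
 [0.4355 0.2401 0.16  ]
 [0.431  0.1921 0.16  ]]
bar ends [[ 0.5712  0.0582  0.11  ]
 [ 0.6092 -0.047   0.11  ]]
rim c [0.5939 0.0053] 0.07144639603246457
```

View pics/lid.png

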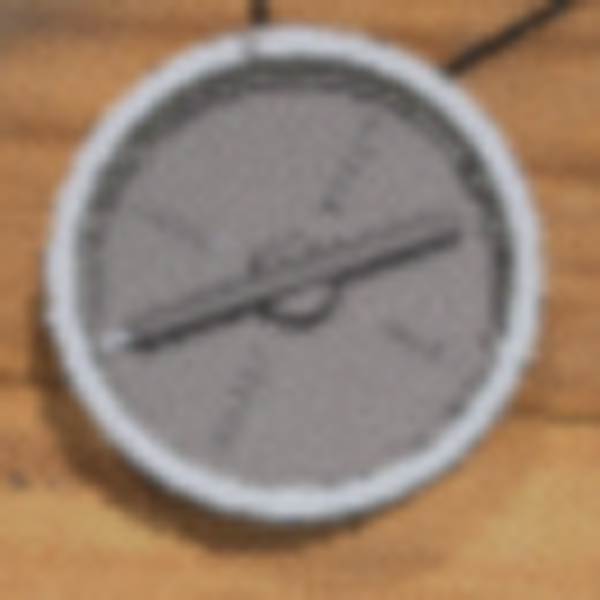

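The lid's pointer is at (118,340), which is 113° in world, and the rim mark at (252,42), about 11°. So the lid is roughly 1.8 rad open. The tongs are aligned with the rest, so I'll lower them.

>>> carry_out --pt "-0.3 0.001 0.005 0.02 -0.009 0 0" --pt "-0.3 0 0 0.03 0 0 0" --pt "-0.3 0 0 0.02 0 0 0" --pt "-0.3 0 0 0.01 0 0 0" --pt "-0.3 0 0 0.004 0 0 0" --pt "-0.3 0 0 0 0 0 0"

```text
clock: 8.22
tcp_pos: [0.513, 0.2149, 0.0862]
orientation: [0.004, 0.719, 0.695, 0.004]
wrist_force: [0.1, -1.0, -1.6]
finger_gap: 0.0397
```

```bash
python3 -c "
from h import *
to(.508,.2138,.072,1.538); s=cam('side');np.save('s3.npy',s)
t=np.load('top0.npy',allow_pickle=True).item();s0=np.load('side0.npy',allow_pickle=True).item()
T=lambda *p:[[170+x/5-.4,130+y/5-.4] for x,y in p]
S=lambda *p:[[175+x/3.1-.3,140+y/3.1-.3] for x,y in p]
print('ears +y',tri(t,T((25,264),(16,431)),s0,S((150,483),(303,505))))
save(s,'pics/p3.png',(150,190,330,330),4)"
```

```text
t 8.22 p [0.513  0.2149 0.0862] yaw 1.538 z [ 0.0104 -0.     -0.9999] F [ 0.1 -1.  -1.6] T [ 0.01 -0.04 -0.  ] gap 0.0397 q [ 0.25  0.37 -0.29  0.9  -0.    0.29]
tool shift [-0.0013 -0.0051  0.0141] tool z-turn 2.5703838103297016e-05
ears +y [[0.5578 0.252  0.0665 0.0005]
 [0.4586 0.2542 0.0657 0.0006]]
```

View pics/p3.png

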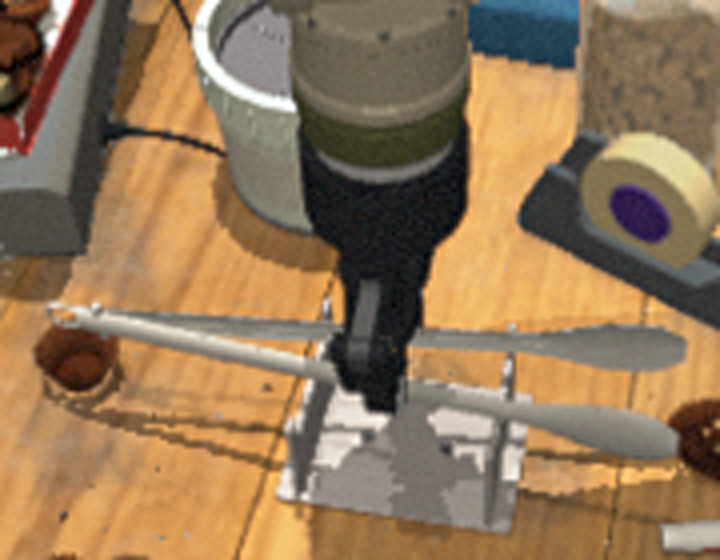

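The tongs are level with the joined end over the cup at a clear height. The ears measure 66 mm in two views, which puts the saddles at 50 mm. I'll lower them the last bit.

>>> carry_out --pt "-0.3 -0.001 -0.004 0.004 0.009 0 0" --pt "-0.3 0 0 0.004 0 0 0" --pt "-0.3 0 0 0.003 0 0 0" --pt "-0.3 0 0 0.001 0 0 0" --pt "-0.3 0 0 0 0 0 0" --pt "-0.3 0 0 0 0 0 0"

```text
clock: 9.02
tcp_pos: [0.5084, 0.2139, 0.0733]
orientation: [0.0, 0.719, 0.695, 0.0]
wrist_force: [-0.8, -0.3, -0.8]
finger_gap: 0.0392
```

```bash
python3 -c "
from h import *
to(.508,.2138,.072,1.538)"
```

```text
t 9.03 p [0.5084 0.2139 0.0733] yaw 1.538 z [ 0.0001 -0.0001 -1.    ] F [-0.8 -0.3 -0.8] T [0.01 0.01 0.03] gap 0.0392 q [ 0.25  0.39 -0.31  0.88 -0.    0.29]
tool shift [-0.0001 -0.0004  0.0013] tool z-turn -1.5205963688202928e-07
```

>>> carry_out --pt "-0.3 0 0 0.001 0 0 0" --pt "-0.3 0 0 0.001 0 0 0" --pt "-0.3 0 0 0 0 0 0"

```text
clock: 9.4
tcp_pos: [0.5085, 0.214, 0.072]
orientation: [0.0, 0.719, 0.695, 0.0]
wrist_force: [-1.6, -1.3, 5.4]
finger_gap: 0.0395
```

```bash
python3 -c "
from h import *
st()"
```

```text
t 9.4 p [0.5085 0.214  0.072 ] yaw 1.5381 z [ 0.0009  0.0001 -1.    ] F [-1.6 -1.3  5.4] T [-0.11  0.34  0.03] gap 0.0395 q [ 0.25  0.39 -0.31  0.87 -0.    0.29]
```

Contact is at 72 mm with 5 N, so the tongs are seated. I'll release and lift.

>>> carry_out --pt "0.0 0 0 0 0 0 0" --pt "0.1 0 0 0 0 0 0" --pt "0.3 0 0 0 0 0 0" --pt "0.6 0 0 0 0 0 0" --pt "0.6 0 0 0 0 0 0" --pt "0.6 0 0 -0.01 0 0 0" --pt "0.6 0 0 -0.03 0 0 0" --pt "0.6 0 0 -0.04 0 0 0" --pt "0.6 0 0 -0.04 0 0 0" --pt "0.6 0 0 -0.04 0 0 0" --pt "0.6 0 0 0 0 0 0"

```text
clock: 10.78
tcp_pos: [0.5104, 0.2145, 0.2358]
orientation: [0.002, 0.719, 0.695, 0.003]
wrist_force: [-0.8, -0.3, -1.0]
finger_gap: 0.0685
```

```bash
python3 -c "
from h import *
# lid geometry: bar mid line in lid.png
t=np.load('t2.npy',allow_pickle=True).item()
L=lambda *p:[[226+x/9.23-.45,140+y/9.23-.45] for x,y in p]
b=plane(t,L((118,338),(455,218)),.1093)[:,:2];m=plane(t,L((252,42)),.118)[0,:2];c=np.array([.5939,.0053])
print(b,b.mean(0));v=b[0]-b[1];v2=m-c;print(np.arctan2(v[1],v[0]),np.arctan2(v2[1],v2[0]))
to(.5939,.0053,.20,np.arctan2(v[1],v[0])+np.pi/2)
s=cam('side');save(s,'pics/p4.png',(150,190,330,330),4)"
```

```text
[[ 0.57309991  0.05964003]
 [ 0.61171974 -0.04372562]] [0.59240982 0.00795721]
1.9283596086515822 0.1992159659891482
t 10.78 p [0.5104 0.2145 0.2358] yaw 1.5381 z [ 0.0077  0.0019 -1.    ] F [-0.8 -0.3 -1. ] T [ 0.   -0.    0.05] gap 0.0685 q [ 0.25  0.27 -0.05  1.24 -0.    0.29]
tool shift [-0.2064  0.0901  0.036 ] tool z-turn -1.961079818160135
```

View pics/p4.png

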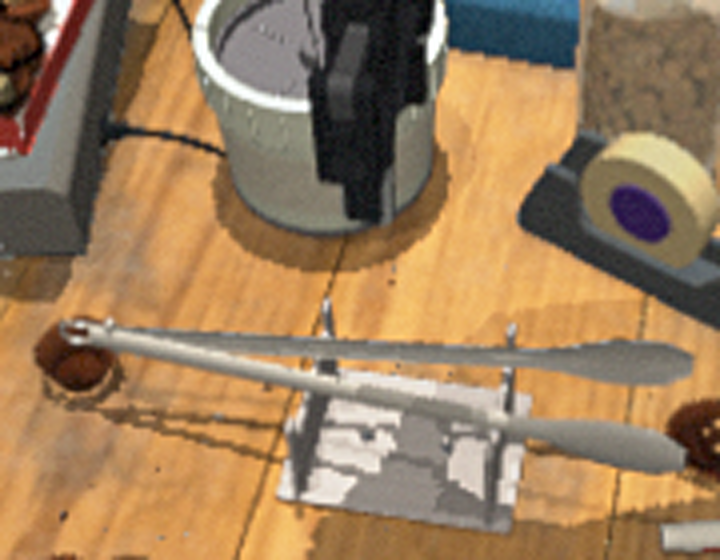

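The tongs lie in both saddles, joined end (75,330) and scoops at (690,365) and (685,460), and the cup and chocolate are untouched. Next is the lid: approach over its axis and turn to straddle the bar.

>>> carry_out --pt "0 -0.0415 0.018 0 0 0 0" --pt "0 -0.0415 0.018 0 0 0 0" --pt "0 -0.0415 0.018 0 0 0 0" --pt "0 -0.0415 0.018 0 0 0 0" --pt "0 -0.0405 0.018 0 0 0 0" --pt "0 0 0 0 0 0 -0.1635" --pt "0 0 0 0 0 0 -0.1635" --pt "0 0 0 0 0 0 -0.1635" --pt "0 0 0 0 0 0 -0.1635" --pt "0 0 0 0 0 0 -0.1635" --pt "0 0 0 0 0 0 -0.1635" --pt "0 0 0 0 0 0 -0.1635" --pt "0 0 0 0 0 0 -0.1635" --pt "0 0 0 0 0 0 -0.1635" --pt "0 0 0 0 0 0 -0.1635" --pt "0 0 0 0 0 0 -0.1635" --pt "0 0 0 0 0 0 -0.1625" --pt "0 0 0 0.04 0 0 0" --pt "0 0 0 0 0 0 0" --grip_force 40

```text
clock: 13.2
tcp_pos: [0.5884, 0.0049, 0.1873]
orientation: [-0.004, -0.178, 0.984, 0.001]
wrist_force: [0.4, -0.3, 0.2]
finger_gap: 0.0426
```

```bash
python3 -c "
from h import *
to(.5935,.006,.1240,1.928+np.pi/2)"
```

```text
t 13.2 p [0.5884 0.0049 0.1873] yaw -2.7844 z [-0.0084  0.001  -1.    ] F [ 0.4 -0.3  0.2] T [0.04 0.05 0.01] gap 0.0426 q [-0.13  0.37 -0.03  1.18 -0.   -2.06]
tool shift [-0.0056 -0.001   0.0633] tool z-turn 2.0405328482908658e-05
```

>>> carry_out --pt "0 0 0 0.025 0 0 0" --pt "0 0 0 0.015 0 0 0" --pt "0 0 0 0.01 0 0 0" --pt "0 0 0 0.005 0 0 0" --pt "0 0 0 0 0 0 0" --pt "0 0 0 0 0 0 0"

```text
clock: 13.95
tcp_pos: [0.5919, 0.0045, 0.1369]
orientation: [0.0, -0.178, 0.984, -0.0]
wrist_force: [0.0, -0.4, 0.4]
finger_gap: 0.0429
```

```bash
python3 -c "
from h import *
to(.5935,.006,.1240,1.928+np.pi/2)"
```

```text
t 13.95 p [0.5919 0.0045 0.1369] yaw -2.7842 z [ 0.001  -0.0002 -1.    ] F [ 0.  -0.4  0.4] T [-0.05  0.06 -0.02] gap 0.0429 q [-0.13  0.4  -0.11  1.06 -0.   -2.06]
tool shift [-0.002   0.0008  0.0129] tool z-turn 0.00021687842596840312
```

>>> carry_out --pt "0 -0.002 0.001 0.004 0 0 0" --pt "-0.2 0 0 0.004 0 0 0" --pt "-0.4 0 0 0.003 0 0 0" --pt "-0.58 0 0 0.002 0 0 0" --pt "-0.58 0 0 0 0 0 0" --pt "-0.67 0 0 0 0 0 0" --pt "-0.67 0 0 0 0 0 0" --pt "-0.67 0 0 0 0 0 0" --grip_force 20

```text
clock: 14.95
tcp_pos: [0.5931, 0.0062, 0.1234]
orientation: [0.0, -0.178, 0.984, -0.0]
wrist_force: [0.6, 0.0, -0.6]
finger_gap: 0.0142
```

```bash
python3 -c "
from h import *
to(.5935,.006,.1240,1.928+np.pi/2)
c=cam('side');save(c,'pics/l1.png',(180,120,300,220),6)"
```

```text
t 14.95 p [0.5931 0.0062 0.1234] yaw -2.7842 z [ 0.0002 -0.0002 -1.    ] F [ 0.6  0.  -0.6] T [ 0.04 -0.02 -0.  ] gap 0.0142 q [-0.12  0.41 -0.13  1.03 -0.   -2.05]
tool shift [-0.0004 -0.0003 -0.0006] tool z-turn 0.00022280551296915974
```

View pics/l1.png

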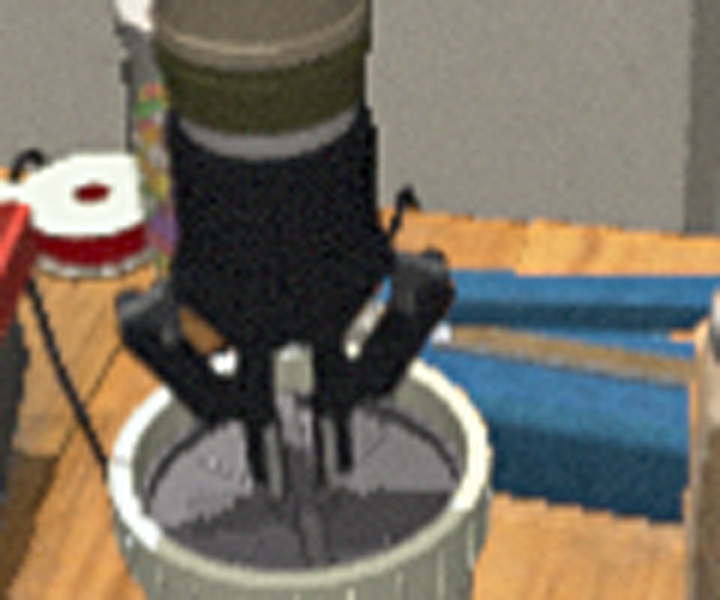

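The fingers straddle the bar at (310,500) with no force at a 14 mm gap, so they are well centred. I'll close gradually.

>>> carry_out --pt "-0.72 0 0 0 0 0 0" --pt "-0.72 0 0 0 0 0 0" --pt "-0.75 0 0 0 0 0 0" --pt "-0.75 0 0 0 0 0 0" --grip_force 20

```text
clock: 15.5
tcp_pos: [0.593, 0.0062, 0.1233]
orientation: [0.0, -0.178, 0.984, -0.0]
wrist_force: [-0.6, -0.1, 0.6]
finger_gap: 0.0106
```

```bash
python3 -c "
from h import *
st()"
```

```text
t 15.5 p [0.593  0.0062 0.1233] yaw -2.7842 z [ 0.     -0.0001 -1.    ] F [-0.6 -0.1  0.6] T [0.01 0.01 0.01] gap 0.0106 q [-0.12  0.41 -0.13  1.03 -0.   -2.05]
```

>>> carry_out --pt "-0.85 0 0 0 0 0 0" --pt "-0.85 0 0 0 0 0 0" --pt "-0.85 0 0 0 0 0 0.05" --pt "-0.85 0 0 0.0002 0 0 0.1" --pt "-0.85 0 0 0.0002 0 0 0.1" --pt "-0.85 0 0 0.0001 0 0 0.1" --pt "-0.85 0 0 0.0001 0 0 0.1" --grip_force 50

```text
clock: 16.38
tcp_pos: [0.5931, 0.0062, 0.1228]
orientation: [0.0, 0.048, 0.999, -0.0]
wrist_force: [0.2, -1.2, 1.0]
finger_gap: 0.0072
```

```bash
python3 -c "
from h import *
st()"
```

```text
t 16.38 p [0.5931 0.0062 0.1228] yaw 3.0461 z [ 0.0004 -0.0002 -1.    ] F [ 0.2 -1.2  1. ] T [0.03 0.03 0.08] gap 0.0072 q [-0.12  0.41 -0.13  1.03 -0.   -1.6 ]
```

>>> carry_out --pt "-1 0 0 0 0 0 0" --pt "-1 0 0 0 0 0 0" --pt "-1 0 0 0.0001 0 0 0.06" --pt "-1 0 0 0.0001 0 0 0.06" --grip_force 60

```text
clock: 16.88
tcp_pos: [0.5932, 0.0062, 0.1227]
orientation: [0.0, 0.106, 0.994, -0.0]
wrist_force: [-0.1, 0.0, 3.3]
finger_gap: 0.0068
```

```bash
python3 -c "
from h import *
st();np.save('s5.npy',cam('side'));c=cam('top');np.save('t5.npy',c)
im=c['color'][140:205,226:291].astype(int);print(im.min(2).mean(), (im.sum(2)<150).mean())"
```

```text
t 16.88 p [0.5932 0.0062 0.1227] yaw 2.9287 z [ 0.0005 -0.0001 -1.    ] F [-0.1  0.   3.3] T [0.02 0.08 0.16] gap 0.0068 q [-0.12  0.41 -0.13  1.03 -0.   -1.48]
125.09136094674557 0.00023668639053254438
```

The bar is held: the gap stops at 6.8 mm against a shut command, with 0.16 N·m resisting. I'll keep turning.

>>> carry_out --pt "-1 0 0 0.0001 0 0 0.11" --pt "-1 0 0 0.0002 0 0 0.11" --pt "-1 0 0 0.0001 0 0 0.11" --pt "-1 0 0 0.0002 0 0 0.11" --pt "-1 0 0 0.0001 0 0 0.11" --pt "-1 0 0 0.0002 0 0 0.11" --pt "-1 0 0 0.0001 0 0 0.11" --pt "-1 0 0 0.0001 0 0 0.11" --pt "-1 0 0 0 0 0 0.02"

```text
clock: 18.1
tcp_pos: [0.5934, 0.006, 0.1215]
orientation: [0.001, 0.527, 0.85, 0.0]
wrist_force: [1.9, 0.2, 1.2]
finger_gap: 0.0065
```

```bash
python3 -c "
from h import *
s,M=st();y=np.arctan2(M[1,0],M[0,0]);print('turned',3.499-y,'bar angle',y-np.pi/2,'rest',y-np.pi/2-.199)"
```

```text
t 18.1 p [0.5934 0.006  0.1215] yaw 2.0306 z [ 0.001  -0.0004 -1.    ] F [1.9 0.2 1.2] T [-0.11 -0.2   0.12] gap 0.0065 q [-0.12  0.41 -0.13  1.03 -0.   -0.58]
turned 1.4683668807842585 bar angle 0.4598367924208451 rest 0.26083679242084506
```

Remaining is about 0.26 rad. I'll go in small steps now.

>>> carry_out --pt "-1 0 0 0.0001 0 0 0.06" --pt "-1 0 0 0.0001 0 0 0.06" --pt "-1 0 0 0.0001 0 0 0.05" --pt "-1 0 0 0 0 0 0.03"

```text
clock: 18.6
tcp_pos: [0.5935, 0.006, 0.1213]
orientation: [0.001, 0.61, 0.793, 0.0]
wrist_force: [1.9, -0.8, 2.3]
finger_gap: 0.0063
```

```bash
python3 -c "
from h import *
s,M=st();y=np.arctan2(M[1,0],M[0,0]);print('rest',y-np.pi/2-.199)"
```

```text
t 18.6 p [0.5935 0.006  0.1213] yaw 1.8298 z [ 0.001  -0.0006 -1.    ] F [ 1.9 -0.8  2.3] T [-0.29 -0.3   0.14] gap 0.0063 q [-0.12  0.41 -0.13  1.02 -0.   -0.38]
rest 0.06002407828560613
```

>>> carry_out --pt "-1 0 0 0 0 0 0.02" --pt "-1 0 0 0 0 0 0.02" --pt "-1 0 0 0 0 0 0"

```text
clock: 18.98
tcp_pos: [0.5935, 0.006, 0.1212]
orientation: [0.001, 0.626, 0.78, 0.0]
wrist_force: [1.8, -2.2, 1.3]
finger_gap: 0.0063
```

```bash
python3 -c "
from h import *
s,M=st();y=np.arctan2(M[1,0],M[0,0]);print('rest',y-np.pi/2-.199)"
```

```text
t 18.98 p [0.5935 0.006  0.1212] yaw 1.789 z [ 0.001  -0.0005 -1.    ] F [ 1.8 -2.2  1.3] T [-0.42 -0.54  0.07] gap 0.0063 q [-0.12  0.41 -0.13  1.02 -0.   -0.34]
rest 0.019170267209044634
```

>>> carry_out --pt "-1 0 0 0 0 0 0.02" --pt "-1 0 0 0 0 0 0.02"

```text
clock: 19.23
tcp_pos: [0.5935, 0.006, 0.1212]
orientation: [0.001, 0.642, 0.767, 0.0]
wrist_force: [3.8, -3.1, 1.7]
finger_gap: 0.0064
```

```bash
python3 -c "
from h import *
s,M=st();y=np.arctan2(M[1,0],M[0,0]);print('rest',y-np.pi/2-.199)"
```

```text
t 19.23 p [0.5935 0.006  0.1212] yaw 1.7479 z [ 0.001  -0.0006 -1.    ] F [ 3.8 -3.1  1.7] T [-0.56 -0.67  0.3 ] gap 0.0064 q [-0.12  0.41 -0.13  1.02 -0.   -0.3 ]
rest -0.021925108686865202
```

>>> carry_out --pt "-1 0 0 0 0 0 0.015" --pt "-1 0 0 0 0 0 0"

```text
clock: 19.48
tcp_pos: [0.5934, 0.006, 0.1212]
orientation: [0.001, 0.647, 0.762, 0.0]
wrist_force: [3.7, -2.6, 1.9]
finger_gap: 0.0064
```

```bash
python3 -c "
from h import *
s,M=st();y=np.arctan2(M[1,0],M[0,0]);print('rest',y-np.pi/2-.199)"
```

```text
t 19.48 p [0.5934 0.006  0.1212] yaw 1.734 z [ 0.0009 -0.0005 -1.    ] F [ 3.7 -2.6  1.9] T [-0.72 -0.87  0.35] gap 0.0064 q [-0.12  0.41 -0.13  1.02 -0.   -0.29]
rest -0.03577992108241651
```

The torque has risen to 0.35 N·m, well above the 0.14 of thread friction, which is the stop. I'll release, lift clear and look.

>>> carry_out --pt "-0.7 0 0 0 0 0 0" --pt "-0.5 0 0 0 0 0 0" --pt "-0.3 0 0 0 0 0 0" --pt "-0.3 0 0 -0.01 0 0 0" --pt "-0.3 0 0 -0.03 0 0 0" --pt "-0.3 0 0 -0.04 0 0 0" --pt "-0.3 0 0 -0.04 0 0 0" --pt "-0.3 -0.05 0 0 0 0 0" --pt "-0.3 -0.05 0 0 0 0 0" --pt "-0.3 -0.05 0 0 0 0 0" --pt "-0.3 -0.05 0 0 0 0 0" --pt "-0.3 -0.05 0 0 0 0 0" --pt "-0.3 -0.03 0 0 0 0 0" --pt "-0.3 0 0 0 0 0 0"

```text
clock: 21.22
tcp_pos: [0.6382, -0.2726, 0.2408]
orientation: [-0.0, 0.648, 0.761, -0.0]
wrist_force: [-0.2, -1.1, -0.1]
finger_gap: 0.0298
```

Run:
```python
from h import *
st();t=cam("top");s=cam("side");np.save("t6.npy",t)
im=cv2.cvtColor(t["color"],cv2.COLOR_RGB2HSV)
m=((im[...,1]<45)&(im[...,2]>185)).astype(np.uint8); m[:, :228]=0;m[:,290:]=0;m[:140]=0;m[200:]=0
p=np.argwhere(m)[:,::-1].astype(float);w=plane(t,p,.118)[:,:2]
A=np.c_[w,np.ones(len(w))];q=np.linalg.lstsq(A,(w**2).sum(1),rcond=None)[0];c=q[:2]/2;print(len(p),"rim c",c,np.sqrt(q[2]+c@c))
a=cv2.resize(t['color'][138:208,223:293,::-1],(560,560),interpolation=2)
b=cv2.resize(s['color'][200:330,140:340,::-1],None,fx=1.2,fy=1.2,interpolation=2)
b=cv2.copyMakeBorder(b,0,560-b.shape[0],0,0,0);cv2.imwrite('pics/fin.png',np.hstack([a,b]))
```

```text
t 21.23 p [ 0.6382 -0.2726  0.2408] yaw 1.7306 z [-0.0001 -0.0001 -1.    ] F [-0.2 -1.1 -0.1] T [ 0.05  0.02 -0.03] gap 0.0298 q [-0.52  0.56  0.4   1.41 -0.   -0.68]
330 rim c [0.5939 0.0054] 0.07157653944888294
```

View pics/fin.png

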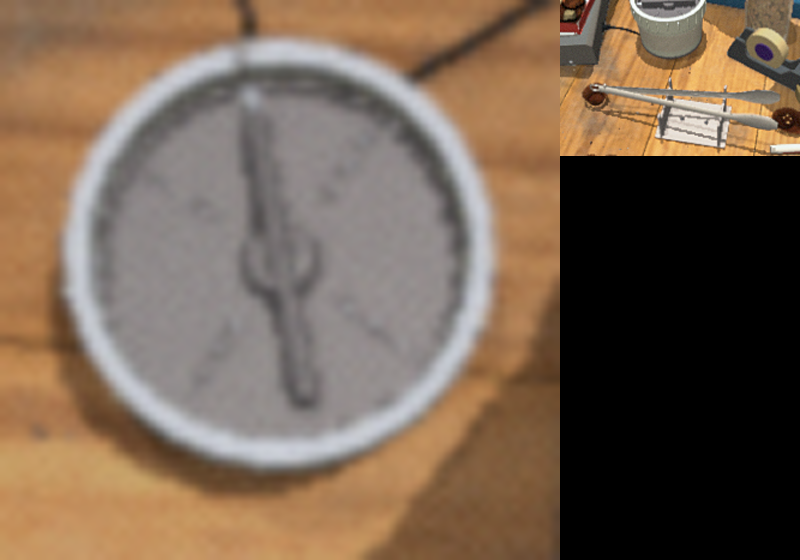

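The pointer (250,97) stands at the rim mark (243,55), and bar and mark lie at the same angle. The tub's centre and mark are where they were, and the tongs lie in both saddles. Handing in.

```bash
python3 -c "
from h import *
print(env.hand_in())"
```

```text
the job is handed in; nothing more can be done
None
```

I laid the tongs level in both saddles of the rest, with the joined end away from the robot. I then screwed the lid clockwise about 1.75 rad to its stop and handed the job in at 21.2 s; it reported no verdict.

- **Tongs:** in the pictures after release they lie in both saddles. They touched down with the tool at 72 mm, as expected for the 50 mm saddle edges.
- **Lid:** the turning torque rose from about 0.14 to 0.35 N·m at the end, and the pointer stands at the rim mark. The picture resolves the angle only to about 0.03 rad, so the torque rise is the better evidence of the stop.
- **Tub:** its fitted centre moved by about 0.1 mm, and the rim mark is in the same place to within half a pixel.
- **Other items:** the cup and the chocolate look undisturbed. I did not measure the two jars again; the gripper passed above them.
- **Readings that disagreed:**
  - Jaw gap on the 9 mm lid bar: 6–7 mm.
  - Jaw gap on the tongs: 39 mm, against the stated 37 mm.
  - My estimate of the lid's closed angle was 0.036 rad short of where the wrist ended.

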